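# Draw the air stone from its draining stand and hold it up level

## Task

Grip the washed grey air stone and draw it out of the slanting sleeve it drains in, then turn it level and hold it up at least 20 cm above the table so that its pores can be looked over. Finish while still holding it there, level and still in the gripper; nothing is put down. Leave the marker in its own stand, and do not push or knock over the dropper bottle or shift the roll of masking tape.

Things in the scene. Friction and masses are not known exactly. Their poses are not given: they have to be found in the camera images.
- air_stone: Grey air stone, a round bar 19 mm thick, 169 mm long, about 85 g. From its plain foot: 126 mm bare bar, 23 mm black collar (20 mm square), 22 mm thin hose tail. Own +y points to the foot, -y to the tail. Origin midway, on the skin. It leans about 41 degrees above level, its foot 60 mm deep in stand_a's sleeve, with 2 mm play, and draws out freely along its axis.
- stone_middle (a point): Point on the centre line of the air stone, midway (84 mm from either end), 24 mm above the sleeve's mouth at the start and close to the centre of mass: a good place to grip. Axes as the stone's.
- stone_foot (a point): Centre of the plain foot end of the air stone, at the start at the bottom of the sleeve.
- stone_tail (a point): Tip of the air stone's hose tail, the other end, at the start the upper end.
- stand_a: Stand that holds the air stone, fixed: white base 120 x 84 mm, top 10 mm above the table, two cheeks (39 mm over both, 63 mm high), and an aluminium sleeve, 29 mm square, 23 mm inside, 60 mm deep, rising at 45 degrees towards own +x and +z. Origin: centre of the underside. +x points away from the robot within 0.4 rad. It may stand left or right of stand_b.
- stand_a_mouth (a point): Centre of the mouth of stand_a's sleeve (7 mm ahead of the stand's origin and 78 mm above the table). Axes as the stand's.
- stand_b: A second stand just like stand_a, fixed, with the marker in its sleeve.
- marker: White marker pen with a black cap, 17 mm thick, 135 mm long, leaning in the sleeve of stand_b. Leave it there. Long axis its own y.
- dropper_bottle: Amber dropper bottle with a black top, 31 mm in diameter, 87 mm high, standing loose on the table between the two stands. Origin at the centre of its underside, z up. Leave it standing.
- masking_tape: Roll of cream masking tape lying flat, 62 mm across, 20 mm high, loose on the table at the far right. Origin at the centre of its underside. Leave it there.
- stand_b_mouth (a point): Centre of the mouth of stand_b's sleeve, as for stand_a.

How it is judged:
On the way:
1. the air stone is drawn wholly out of its sleeve, held by the fingers and no longer touching the stand (z of stone_foot in the frame of stand_a above 0.09 m and contact force between air_stone and stand_a below 0.1 N and contact force between air_stone and the fingers above 0.5 N), for 0.1 s.
At the end, for the whole second after the job is handed in: The fingers alone hold the air stone, at rest, within 10 degrees of level, its middle at least 19.5 cm and its ends at least 18 cm above the table; the marker is in its stand, the dropper bottle upright, bottle and tape roll moved less than 3 cm (angle between air_stone's own y axis and vertical between 1.396 and 1.746 rad and height (world z) of stone_middle above 0.195 m and height (world z) of each of stone_foot, stone_tail above 0.18 m and contact force between air_stone and the fingers above 0.5 N and contact force between air_stone and stand_a below 0.1 N and contact force between air_stone and stand_b below 0.1 N and linear speed of air_stone below 0.03 m/s and angular speed of air_stone below 0.3 rad/s and distance between marker and stand_b_mouth below 0.045 m and angle between dropper_bottle's own z axis and vertical below 0.2 rad and distance of each of dropper_bottle, masking_tape from where it was at the start of the episode below 0.03 m); the arm keeps its last pose, push and grip.
It fails at once if the marker is pulled or knocked out of place by more than 3 cm (distance of marker from where it was at the start of the episode above 0.03 m).
It fails at once if the dropper bottle is pushed by more than 3 cm or knocked over (distance of dropper_bottle from where it was at the start of the episode above 0.03 m or angle between dropper_bottle's own z axis and vertical above 0.6 rad).
It fails at once if the tape roll is pushed by more than 3 cm (distance of masking_tape from where it was at the start of the episode above 0.03 m).
It also fails if it takes over 32 s, if anything falls off the work surface, if the arm or the gripper's body presses on something with over 40 N, if the wrist force passes 120 N, or if a joint passes its speed limit or range.

## Robot

A 6-joint arm with a two-finger parallel gripper is mounted at the origin on a cart in front of the work surface, level with it; the furniture and walls round the work are solid. World frame = base frame: x ahead of the robot, y to its left, z up, the work surface at z = 0. Lengths are in m, angles in rad, forces in N, time in s.
With the tool pointing down it reaches from about 0.275 to 0.825 m from the base axis. Payload 5.2 kg.
Tool frame: the origin (TCP) lies midway between the tips of the shut fingers; the grasp point (between the pads) lies 19 mm behind it; z points along the fingers, y is the line along which they close (so a half turn about z gives the same grasp; the last joint's range is limited). The gripper opens to 93 mm and grips with 3 to 60 N. Pads are 15 mm wide; open, the fingers measure 128 mm over their backs; the gripper's body (75 mm by 188 mm) begins 65 mm behind the grasp point.
Start: joints at [-1.341, 0.259, 1.535, -0, 1.348, -0.203], TCP at [0.231, -0.499, 0.191] pointing down, gripper open.
Joint ranges: [-3.14, 3.14], [-0.91, 2.08], [0.19, 2.58], [-1.22, 4.36], [0.22, 2.71], [-3.12, 3.12]. Speed limits (rad/s): [2.57, 2.57, 3.14, 3.14, 3.14, 3.14].

## Interface

Orientations are given as a unit quaternion [x, y, z, w].
In Python, from rig import env gives the robot as it stands.
- The arm moves only by the tool carry_out, never from a script. Its argument "steps" is a list of rows, each an object of numbers: "tx", "ty", "tz": the shift along the world's x, y, z in units of 30 mm (1.0 is 30 mm); "rx", "ry", "rz": the turn, a rotation vector about the world's x, y, z in rad. A call has 1 to 8 rows; each row shifts and turns the commanded pose from where the row before left it; what a row does not reach is not made up. A row lasts 1/12 s, in which the tool goes at most 41.7 mm and 7.16 degrees, less where a joint would pass 70% of its speed; a pose out of reach is approached as far as the arm can. A call is refused whole if a number of a shift passes 1 or a number of a turn 0.125, either way. A call with a gripper value outside its range is refused whole. "fingers" is the opening, from -1 (shut) to 1 (fully open), set as the call begins (left out, the last holds). The fingers move at their own pace and stop on an object; the grip force is fixed at half the most. Time passes only in rows, so rows that do not move let the fingers close. It gives the time, the measured TCP pose, the force, the opening and the grip force at its end, in the units of the state.
- env.get_state(): the state, without advancing time (a new reading comes with each control period).
- env.snapshot(name): name is "side" or "top"; returns (picture, depth): 420x560x3 uint8, blue, green, red; 420x560 float32, m along the optical axis (not along the pixel's ray), 0 where there is no reading.
- env.get_calibration(name): a dict with "fx", "fy", "cx", "cy" (pixels), "dist" ([k1, k2, p1, p2, k3] as OpenCV has them; the pictures are not rectified), "pose" (4x4, takes a point from camera to world coordinates). Camera axes: x right, y down, z forward; pixel columns grow to the right and rows downward; lengths in m; the calibration is good to about 2 mm. A picture is of the moment at which its call begins. get_calibration takes no time and is no camera call.
- env.hand_in(): hands the job in; it is judged then, once.
Trained networks look in the newest picture that a camera, given by its name, has taken for a name from the list of things; names that differ only in an ending like _2 or _b are one class to them, and where a whole thing is asked for, a point or a joint stands for the part that bears it (a point fixed in the world has none). Each returns a list of dicts, best first, with "conf" (0 to 1); they miss things now and then, are a little off and sometimes report something else, mostly with a low value. They report only what shows in the picture. A call takes as long as a camera call.
- env.look_for(camera, thing): "bbox" ([left, top, right, bottom] in pixels, round what is visible of it).
The state is a dict: "clock": time; "joint_positions": joint angles; "qvel": joint speeds; "joint_efforts": joint torques, N m; "eef_pos": TCP position; "tool_rot": TCP orientation; "wrist_force": force on the tool from outside, world axes, zero at the start; "wrist_torque": the same for the moment, N m; "opening": finger opening in m; "grip_force": force on a finger pad.
Only numpy, scipy, OpenCV 4.12 (cv2) and the standard library are available. Lean on these libraries where they do the work, as an engineer would, in place of code of your own. Each camera call takes 0.05 s, during which the arm holds its last target. There are 200 camera calls.

## Working session

There is one attempt and no reset: what is moved stays moved. The work goes in short steps, Python scripts to look and compute and a tool call to move; the robot and the scene stay as the last step left them, time stands still between calls to the robot, and variables do not carry over. Pictures are saved under pics/ and viewed, at most 10 in all, crops included, and the job is handed in when it is done.

Besides the shell and the picture viewer there is one more tool, called after "Call:" as a command line: name --argument value ..., lists and objects as JSON in quotes. carry_out: Moves the arm, as the interface text tells. Its arguments: {"type":"object","properties":{"steps":{"type":"array","items":{"type":"object","properties":{"tx":{"type":"number"},"ty":{"type":"number"},"tz":{"type":"number"},"rx":{"type":"number"},"ry":{"type":"number"},"rz":{"type":"number"}}}},"fingers":{"type":"number"}},"required":["steps"]}

```bash
mkdir -p pics; ls; cat > h.py <<'E'
from rig import env
import numpy as np, cv2
def cal(n):
    c=env.get_calibration(n); K=np.array([[c['fx'],0,c['cx']],[0,c['fy'],c['cy']],[0,0,1]]); return K,np.array(c['dist'],float),np.array(c['pose'])
def rays(n,px):
    K,d,P=cal(n); u=cv2.undistortPoints(np.array(px,float).reshape(-1,1,2),K,d).reshape(-1,2)
    return np.c_[u,np.ones(len(u))],P
def cloud(n,depth):
    h,w=depth.shape; v,u=np.mgrid[:h,:w]; r,P=rays(n,np.c_[u.ravel(),v.ravel()])
    p=r*depth.ravel()[:,None]; return (p@P[:3,:3].T+P[:3,3]).reshape(h,w,3)
E
python3 - <<'E'
from h import *
for n in('side','top'):
    im,d=env.snapshot(n); cv2.imwrite(f'pics/{n}0.png',im); np.savez(f'pics/{n}0.npz',im=im,d=d)
    print(n,np.round(cal(n)[2],3).tolist())
    for t in('air_stone','stand_a','marker','dropper_bottle','masking_tape'):
        print(t,[(np.round(x['bbox']).tolist(),round(x['conf'],2)) for x in env.look_for(n,t)][:3])
s=env.get_state();print(s['tool_rot'],s['clock'],s['opening'])
E
```

```text
pics
side [[0.996, -0.034, 0.08, 0.515], [-0.087, -0.366, 0.927, -0.88], [-0.002, -0.93, -0.367, 0.441], [0.0, 0.0, 0.0, 1.0]]
air_stone []
stand_a [([231.0, 253.0, 306.0, 316.0], 0.6), ([238.0, 202.0, 287.0, 249.0], 0.59)]
marker [([264.0, 187.0, 293.0, 208.0], 0.48)]
dropper_bottle [([257.0, 224.0, 271.0, 264.0], 0.66), ([237.0, 201.0, 289.0, 248.0], 0.3)]
masking_tape [([355.0, 300.0, 395.0, 328.0], 0.83), ([232.0, 203.0, 291.0, 248.0], 0.57)]
top [[-0.01, -0.992, 0.127, 0.495], [-1.0, 0.012, 0.016, -0.072], [-0.018, -0.126, -0.992, 0.958], [0.0, 0.0, 0.0, 1.0]]
air_stone [([338.0, 188.0, 350.0, 232.0], 0.88)]
stand_a [([325.0, 207.0, 368.0, 263.0], 0.76), ([205.0, 208.0, 251.0, 262.0], 0.67), ([338.0, 192.0, 350.0, 237.0], 0.22)]
marker [([210.0, 199.0, 226.0, 238.0], 0.73), ([209.0, 210.0, 252.0, 260.0], 0.53), ([340.0, 190.0, 352.0, 233.0], 0.24)]
dropper_bottle [([275.0, 229.0, 289.0, 244.0], 0.6)]
masking_tape [([340.0, 187.0, 352.0, 234.0], 0.62), ([358.0, 146.0, 386.0, 175.0], 0.6)]
[ 9.76679385e-01  2.14703002e-01 -1.24176503e-06 -1.58124220e-06] 0.6 0.09294869975119197
```

```bash
python3 - <<'E'
from h import *
a=np.load('pics/side0.npz')['im'][150:350,200:420];b=np.load('pics/top0.npz')['im'][140:280,190:400]
a=cv2.resize(a,(440,400),interpolation=2) if 0 else cv2.resize(a,None,fx=1.8,fy=1.8);b=cv2.resize(b,None,fx=1.9,fy=1.9)
c=np.zeros((600,800,3),np.uint8);c[:360,:396]=a;c[:266,401:800]=b
cv2.imwrite('pics/c0.png',c)
E
```

```text
(no output)
```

View pics/c0.png

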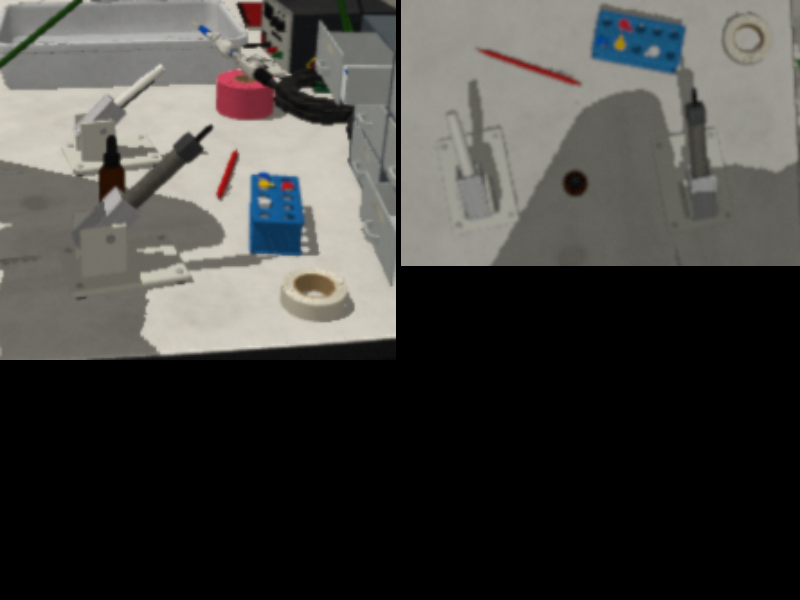

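```bash
python3 - <<'E'
from h import *
z=np.load('pics/top0.npz');C=cloud('top',z['d'])
for nm,(l,t,r,b) in dict(stone=(336,186,353,236),marker=(206,196,232,240),bottle=(273,227,291,246),tape=(356,144,388,177)).items():
    p=C[t:b,l:r].reshape(-1,3); 
    print(nm,'n',len(p)); 
    for lo in np.arange(.0,.2,.015):
        q=p[(p[:,2]>lo)&(p[:,2]<=lo+.015)]
        if len(q):print(len(q),np.round(np.median(q,0),3),np.round(np.ptp(q,0),3))
E
```

```text
stone n 850
292 [ 0.603 -0.198  0.009] [0.119 0.043 0.015]
33 [ 0.558 -0.195  0.069] [0.021 0.03  0.014]
85 [ 0.551 -0.201  0.085] [0.022 0.026 0.014]
79 [ 0.569 -0.199  0.097] [0.04  0.018 0.015]
79 [ 0.587 -0.196  0.112] [0.026 0.02  0.015]
93 [ 0.604 -0.194  0.129] [0.038 0.022 0.014]
92 [ 0.618 -0.192  0.14 ] [0.036 0.021 0.014]
3 [ 0.638 -0.189  0.151] [0.004 0.002 0.001]
marker n 1144
643 [0.597 0.099 0.005] [0.105 0.063 0.015]
3 [0.553 0.075 0.058] [0.004 0.018 0.002]
38 [0.562 0.059 0.07 ] [0.031 0.031 0.014]
152 [0.551 0.062 0.084] [0.043 0.03  0.015]
80 [0.579 0.067 0.097] [0.049 0.028 0.015]
80 [0.601 0.071 0.113] [0.035 0.016 0.014]
36 [0.614 0.076 0.123] [0.015 0.012 0.007]
bottle n 342
124 [ 0.552 -0.065  0.002] [0.043 0.041 0.011]
5 [ 0.531 -0.054  0.025] [0.005 0.014 0.012]
36 [ 0.545 -0.057  0.042] [0.03  0.027 0.009]
53 [ 0.543 -0.059  0.048] [0.025 0.027 0.014]
30 [ 0.545 -0.059  0.063] [0.016 0.018 0.011]
24 [ 0.546 -0.06   0.085] [0.011 0.009 0.013]
1 [ 0.543 -0.06   0.091] [0. 0. 0.]
tape n 1056
455 [ 0.73  -0.277  0.002] [0.081 0.079 0.015]
355 [ 0.726 -0.279  0.019] [0.063 0.061 0.009]
```

The side view shows the stone (dark bar, crop ~(135,200) to (210,128)) in the near stand. In the top view it is the right-hand stand, with the marker on the left and the bottle between. I'll fit a cylinder to the depth from both views.

```bash
python3 - <<'E'
from h import *
from scipy.optimize import least_squares
P=[]
for n in('top','side'):
    z=np.load(f'pics/{n}0.npz');C=cloud(n,z['d']);im=z['im'].astype(int)
    m=(C[...,2]>.06)&(C[...,2]<.2)&(abs(C[...,1]+.195)<.03)&(C[...,0]>.5)&(C[...,0]<.7)&(z['d']>0)
    p=C[m];P.append(p);print(n,len(p),p.min(0).round(3),p.max(0).round(3))
def fit(p,x0):
    def f(x):
        c=np.array([.59,x[0],x[1]]);a=np.array([1,x[2],x[3]]);a/=np.linalg.norm(a)
        return np.linalg.norm(np.cross(p-c,a),axis=1)-.0095
    return least_squares(f,x0,loss='soft_l1',f_scale=.002)
x0=[-.196,.107,.15,.87]
for nm,p in(('top',P[0]),('side',P[1]),('both',np.vstack(P))):
    x=x0
    for it in range(6):
        c=np.array([.59,x[0],x[1]]);a=np.array([1,x[2],x[3]]);a/=np.linalg.norm(a)
        s=(p-c)@a; d=np.linalg.norm(np.cross(p-c,a),axis=1)
        k=(s>-.03)&(s<.035)&(d<.016); r=fit(p[k],x);x=r.x
    # extent
    k=d<.015; s=(p-c)@a;
    print(nm,len(p[k]),'c',c.round(4),'a',a.round(3),'elev',np.degrees(np.arcsin(a[2])).round(1),'yaw',np.degrees(np.arctan2(a[1],a[0])).round(1),'rms',np.sqrt(np.mean(r.fun**2)).round(4),'tail s',np.sort(s[k])[-3:].round(4),'tailpt',(c+a*np.sort(s[k])[-2]).round(3))
    # radius per s
    for lo in np.arange(-.06,.09,.01):
        q=d[(s>lo)&(s<lo+.01)&(d<.022)]
        if len(q):print(round(lo,3),len(q),np.median(q).round(4),end=' | ')
    print()
E
```

```text
top 697 [ 0.503 -0.225  0.06 ] [ 0.641 -0.182  0.152]
side 1048 [ 0.504 -0.225  0.06 ] [ 0.641 -0.187  0.15 ]
top 435 c [ 0.59   -0.1975  0.106 ] a [0.734 0.125 0.667] elev 41.9 yaw 9.6 rms 0.0012 tail s [0.0658 0.0658 0.0665] tailpt [ 0.638 -0.189  0.15 ]
-0.06 63 0.0176 | -0.05 98 0.0147 | -0.04 29 0.0098 | -0.03 32 0.0096 | -0.02 34 0.0094 | -0.01 37 0.0095 | 0.0 33 0.0093 | 0.01 36 0.0094 | 0.02 36 0.0098 | 0.03 44 0.0103 | 0.04 63 0.0084 | 0.05 12 0.0028 | 0.06 9 0.0027 | 
side 683 c [ 0.59   -0.199   0.1038] a [0.741 0.115 0.661] elev 41.4 yaw 8.8 rms 0.0012 tail s [0.0666 0.0678 0.0679] tailpt [ 0.64  -0.191  0.149]
-0.06 114 0.0171 | -0.05 136 0.017 | -0.04 61 0.0102 | -0.03 61 0.0098 | -0.02 64 0.0093 | -0.01 61 0.0095 | 0.0 61 0.0092 | 0.01 63 0.0091 | 0.02 68 0.0095 | 0.03 77 0.0105 | 0.04 68 0.0101 | 0.05 23 0.0028 | 0.06 17 0.0026 | 
both 1118 c [ 0.59   -0.1985  0.1049] a [0.741 0.113 0.662] elev 41.5 yaw 8.6 rms 0.0014 tail s [0.067  0.0671 0.0673] tailpt [ 0.64  -0.191  0.149]
-0.06 177 0.0176 | -0.05 230 0.0162 | -0.04 87 0.0102 | -0.03 94 0.0103 | -0.02 99 0.0095 | -0.01 92 0.0095 | 0.0 99 0.0095 | 0.01 98 0.0092 | 0.02 106 0.0099 | 0.03 120 0.0107 | 0.04 129 0.0095 | 0.05 35 0.0036 | 0.06 25 0.0024 |
```

Both views agree: the axis elevation is 41.5° and the yaw 8.8°. The middle is about (0.577, -0.200, 0.094), and the mouth comes out at z 0.078, as the text says. I'll approach perpendicular to the stone with the tool tilted forward.

Call:
carry_out --fingers 1 --steps '[{"tx": 0.6, "ty": 0.6, "tz": 0.1, "rz": -0.035}, {"tx": 0.6, "ty": 0.6, "tz": 0.1, "rz": -0.035}, {"tx": 0.6, "ty": 0.6, "tz": 0.1, "rz": -0.035}, {"tx": 0.6, "ty": 0.6, "tz": 0.1, "rz": -0.035}, {"tx": 0.6, "ty": 0.6, "tz": 0.1, "rz": -0.035}, {"tx": 0.6, "ty": 0.6, "tz": 0.1, "rz": -0.035}, {"tx": 0.6, "ty": 0.6, "tz": 0.1, "rz": -0.035}, {"tx": 0.6, "ty": 0.6, "tz": 0.1, "rz": -0.035}]'

```text
$.steps[0]: bad value
```

Call:
carry_out --steps '[{"tx": 0.6, "ty": 0.6, "tz": -0.1, "rx": 0.014, "ry": -0.0895}, {"tx": 0.6, "ty": 0.6, "tz": -0.1, "rx": 0.014, "ry": -0.0895}, {"tx": 0.6, "ty": 0.6, "tz": -0.1, "rx": 0.014, "ry": -0.0895}, {"tx": 0.6, "ty": 0.6, "tz": -0.1, "rx": 0.014, "ry": -0.0895}, {"tx": 0.6, "ty": 0.6, "tz": -0.1, "rx": 0.014, "ry": -0.0895}, {"tx": 0.6, "ty": 0.6, "tz": -0.1, "rx": 0.014, "ry": -0.0895}, {"tx": 0.6, "ty": 0.6, "tz": -0.1, "rx": 0.014, "ry": -0.0895}, {"tx": 0.6, "ty": 0.6, "tz": -0.1, "rx": 0.014, "ry": -0.0895}]'

```text
$.steps[0]: bad value
```

Call:
carry_out --steps '[{}, {}]'

```text
$.steps[0]: bad value
```

```bash
python3 - <<'E'
from h import *
from scipy.spatial.transform import Rotation as R
s=env.get_state();r=R.from_quat(s['tool_rot']).as_matrix();p=np.array(s['eef_pos'])
print(p,r.round(3).tolist(),s['clock'],np.round(s['joint_positions'],2))
a=np.array([.741,.115,.661]);a/=np.linalg.norm(a);m=np.array([.577,-.2004,.0938])+.002*a
g=p-.019*r[:,2];print('to go',(m-g).round(4),'in tool',(r.T@(m-g)).round(4),'units',((m-g)/.03).round(3),'axis in tool',(r.T@a).round(3))
E
```

```text
[ 0.23068837 -0.49928698  0.19095143] [[0.908, 0.419, -0.0], [0.419, -0.908, 0.0], [-0.0, -0.0, -1.0]] 0.6 [-1.34  0.26  1.54 -0.    1.35 -0.2 ]
to go [ 0.3478  0.2991 -0.1148] in tool [ 0.4412 -0.1257  0.1148] units [11.593  9.971 -3.828] axis in tool [ 0.721  0.206 -0.661]
```

Nothing moved: the calls were refused, probably because every row needs all six fields. I'll try one call with them filled in.

Call:
carry_out --fingers 1 --steps '[{"tx": 0.6, "ty": 0.6, "tz": 0.1, "rx": 0, "ry": 0, "rz": -0.035}, {"tx": 0.6, "ty": 0.6, "tz": 0.1, "rx": 0, "ry": 0, "rz": -0.035}, {"tx": 0.6, "ty": 0.6, "tz": 0.1, "rx": 0, "ry": 0, "rz": -0.035}, {"tx": 0.6, "ty": 0.6, "tz": 0.1, "rx": 0, "ry": 0, "rz": -0.035}, {"tx": 0.6, "ty": 0.6, "tz": 0.1, "rx": 0, "ry": 0, "rz": -0.035}, {"tx": 0.6, "ty": 0.6, "tz": 0.1, "rx": 0, "ry": 0, "rz": -0.035}, {"tx": 0.6, "ty": 0.6, "tz": 0.1, "rx": 0, "ry": 0, "rz": -0.035}, {"tx": 0.6, "ty": 0.6, "tz": 0.1, "rx": 0, "ry": 0, "rz": -0.035}]'

```text
clock: 1.27
eef_pos: [0.3755, -0.3543, 0.2152]
tool_rot: [0.997, 0.075, 0.0, 0.0]
wrist_force: [0.3, -0.7, 0.9]
opening: 0.0929
grip_force: 0.0
```

Call:
carry_out --steps '[{"tx": 0.6, "ty": 0.6, "tz": -0.1, "rx": 0.014, "ry": -0.0895, "rz": 0}, {"tx": 0.6, "ty": 0.6, "tz": -0.1, "rx": 0.014, "ry": -0.0895, "rz": 0}, {"tx": 0.6, "ty": 0.6, "tz": -0.1, "rx": 0.014, "ry": -0.0895, "rz": 0}, {"tx": 0.6, "ty": 0.6, "tz": -0.1, "rx": 0.014, "ry": -0.0895, "rz": 0}, {"tx": 0.6, "ty": 0.6, "tz": -0.1, "rx": 0.014, "ry": -0.0895, "rz": 0}, {"tx": 0.6, "ty": 0.6, "tz": -0.1, "rx": 0.014, "ry": -0.0895, "rz": 0}, {"tx": 0.6, "ty": 0.6, "tz": -0.1, "rx": 0.014, "ry": -0.0895, "rz": 0}, {"tx": 0.6, "ty": 0.6, "tz": -0.1, "rx": 0.014, "ry": -0.0895, "rz": 0}]'

```text
clock: 1.93
eef_pos: [0.5193, -0.2113, 0.1918]
tool_rot: [0.932, 0.071, 0.355, -0.026]
wrist_force: [0.8, 0.6, 0.1]
opening: 0.0928
grip_force: 0.0
```

```bash
cat > w.py <<'E'
from h import *
from scipy.spatial.transform import Rotation as R
s=env.get_state();r=R.from_quat(s['tool_rot']).as_matrix();p=np.array(s['eef_pos'])
print(p,r.round(3).tolist(),s['clock'],np.round(s['joint_positions'],2))
a=np.array([.741,.115,.661]);a/=np.linalg.norm(a);m=np.array([.577,-.2004,.0938])+.002*a
g=p-.019*r[:,2];print('to go',(m-g).round(4),'in tool',(r.T@(m-g)).round(4),'units',((m-g)/.03).round(3),'axis in tool',(r.T@a).round(3))
E
python3 w.py
```

```text
[ 0.51932162 -0.21130053  0.19183073] [[0.737, 0.151, 0.659], [0.114, -0.988, 0.1], [0.666, 0.001, -0.746]] 1.9333 [-1.08  0.02  2.09  0.87  0.96 -0.16]
to go [ 0.0717  0.013  -0.1109] in tool [-0.0195 -0.0022  0.1312] units [ 2.389  0.434 -3.696] axis in tool [ 1.    -0.001  0.006]
```

Call:
carry_out --steps '[{"tx": -0.48, "ty": 0, "tz": -0.43, "rx": 0, "ry": 0, "rz": 0}, {"tx": 0.41, "ty": 0.062, "tz": -0.467, "rx": 0, "ry": 0, "rz": 0}, {"tx": 0.41, "ty": 0.062, "tz": -0.467, "rx": 0, "ry": 0, "rz": 0}, {"tx": 0.41, "ty": 0.062, "tz": -0.467, "rx": 0, "ry": 0, "rz": 0}, {"tx": 0.41, "ty": 0.062, "tz": -0.467, "rx": 0, "ry": 0, "rz": 0}, {"tx": 0.41, "ty": 0.062, "tz": -0.467, "rx": 0, "ry": 0, "rz": 0}, {"tx": 0.41, "ty": 0.062, "tz": -0.467, "rx": 0, "ry": 0, "rz": 0}, {"tx": 0.41, "ty": 0.062, "tz": -0.467, "rx": 0, "ry": 0, "rz": 0}]'

```text
clock: 2.6
eef_pos: [0.591, -0.1984, 0.0794]
tool_rot: [0.932, 0.071, 0.353, -0.028]
wrist_force: [-0.0, -0.4, 0.3]
opening: 0.093
grip_force: 0.0
```

```bash
python3 w.py; python3 - <<'E'
from h import *
im,d=env.snapshot('side');cv2.imwrite('pics/g1.png',cv2.resize(im[100:340,150:430],None,fx=2.2,fy=2.2))
E
```

```text
[ 0.59104267 -0.19840605  0.07943075] [[0.74, 0.153, 0.655], [0.114, -0.988, 0.102], [0.663, -0.001, -0.749]] 2.6 [-0.9   0.3   2.12  1.16  0.68 -0.4 ]
to go [-0.0001  0.0002  0.0015] in tool [ 0.0009 -0.0002 -0.0012] units [-0.004  0.006  0.049] axis in tool [ 1.    -0.001  0.002]
```

View pics/g1.png

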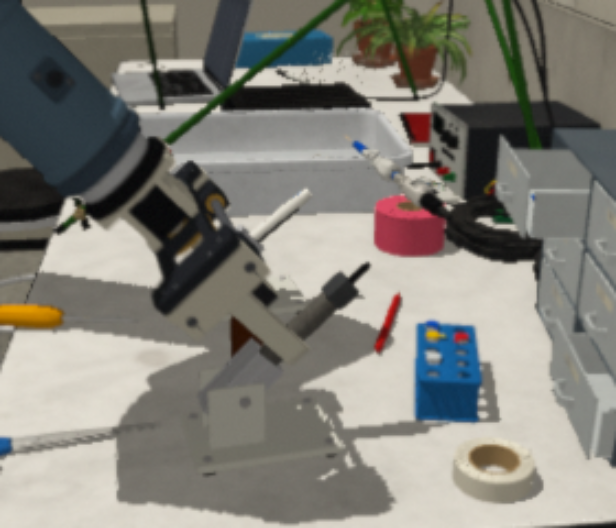

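The fingers straddle the stone just above the sleeve mouth (about (285,330) in the crop), square to its axis. I'll close them.

Call:
carry_out --fingers -1 --steps '[{"tx": 0, "ty": 0, "tz": 0.04, "rx": 0, "ry": 0, "rz": 0}, {"tx": 0, "ty": 0, "tz": 0, "rx": 0, "ry": 0, "rz": 0}, {"tx": 0, "ty": 0, "tz": 0, "rx": 0, "ry": 0, "rz": 0}, {"tx": 0, "ty": 0, "tz": 0, "rx": 0, "ry": 0, "rz": 0}, {"tx": 0, "ty": 0, "tz": 0, "rx": 0, "ry": 0, "rz": 0}, {"tx": 0, "ty": 0, "tz": 0, "rx": 0, "ry": 0, "rz": 0}, {"tx": 0, "ty": 0, "tz": 0, "rx": 0, "ry": 0, "rz": 0}, {"tx": 0, "ty": 0, "tz": 0, "rx": 0, "ry": 0, "rz": 0}]'

```text
clock: 3.32
eef_pos: [0.5903, -0.1985, 0.0814]
tool_rot: [0.932, 0.071, 0.353, -0.028]
wrist_force: [-0.2, 0.7, 0.5]
opening: 0.0445
grip_force: 0.0
```

Call:
carry_out --steps '[{"tx": 0, "ty": 0, "tz": 0, "rx": 0, "ry": 0, "rz": 0}, {"tx": 0, "ty": 0, "tz": 0, "rx": 0, "ry": 0, "rz": 0}, {"tx": 0, "ty": 0, "tz": 0, "rx": 0, "ry": 0, "rz": 0}, {"tx": 0, "ty": 0, "tz": 0, "rx": 0, "ry": 0, "rz": 0}, {"tx": 0, "ty": 0, "tz": 0, "rx": 0, "ry": 0, "rz": 0}, {"tx": 0, "ty": 0, "tz": 0, "rx": 0, "ry": 0, "rz": 0}, {"tx": 0, "ty": 0, "tz": 0, "rx": 0, "ry": 0, "rz": 0}]'

```text
clock: 3.9
eef_pos: [0.5904, -0.1982, 0.0811]
tool_rot: [0.932, 0.071, 0.353, -0.028]
wrist_force: [0.4, 0.1, -0.3]
opening: 0.0011
grip_force: 0.0
```

The fingers closed on nothing, so I'll look before doing anything else.

```bash
python3 - <<'E'
from h import *
c=np.zeros((600,800,3),np.uint8)
for i,(n,(t,b,l,r)) in enumerate(dict(side=(170,320,210,340),top=(170,280,290,390)).items()):
    im,d=env.snapshot(n);np.savez(f'pics/{n}1.npz',im=im,d=d)
    q=cv2.resize(im[t:b,l:r],None,fx=3.9,fy=3.9)[:600,:400] if i==0 else cv2.resize(im[t:b,l:r],None,fx=3.9,fy=3.9)[:600,:395]
    c[:q.shape[0],i*402:i*402+q.shape[1]]=q[:, :398]
cv2.imwrite('pics/g2.png',c)
E
```

```text
Traceback (most recent call last):
ValueError: could not broadcast input array from shape (585,398,3) into shape (585,400,3)
```

```bash
cat > pic.py <<'E'
from h import *
import sys
c=np.zeros((600,800,3),np.uint8)
for i,(n,(t,b,l,r)) in enumerate(dict(side=(170,320,210,310),top=(170,280,290,390)).items()):
    im,d=env.snapshot(n);np.savez(f'pics/{n}{sys.argv[1]}.npz',im=im,d=d)
    q=cv2.resize(im[t:b,l:r],None,fx=3.9,fy=3.9)
    c[:q.shape[0],i*402:i*402+q.shape[1]]=q
cv2.imwrite(f'pics/g{sys.argv[1]}.png',c)
E
python3 pic.py 2
```

```text
(no output)
```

View pics/g2.png

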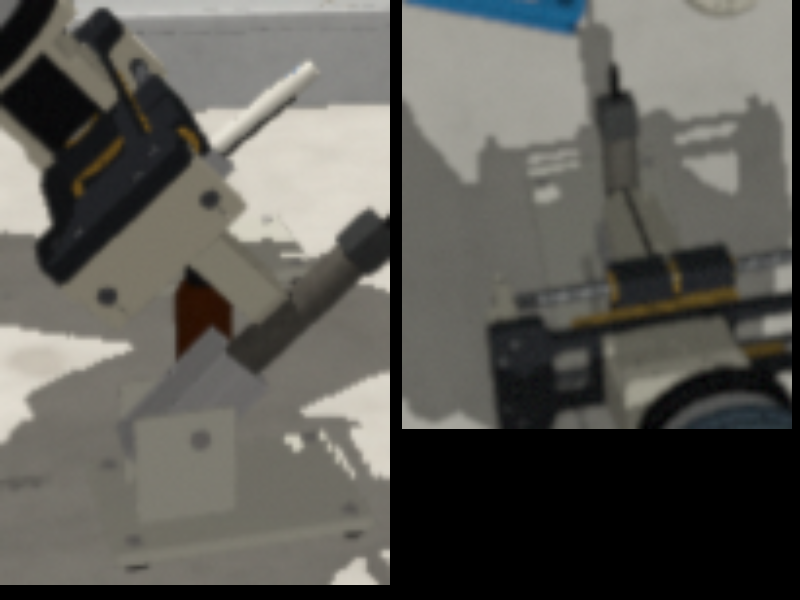

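The side view shows the fingertips ending at the stone's upper edge (crop (285,305)) instead of past it. In the top view the shut fingers at (650,250) sit to the right of the bar. I'll compare the fingertip's measured position with the reported TCP and refit the stone.

```bash
python3 - <<'E'
from h import *
from scipy.spatial.transform import Rotation as R
s=env.get_state();r=R.from_quat(s['tool_rot']).as_matrix();p=np.array(s['eef_pos'])
for n in('side','top'):
    z=np.load(f'pics/{n}2.npz');C=cloud(n,z['d']);q=(C-p)@r
    K,d,P=cal(n)
    rv=np.linalg.inv(P); uv=lambda X:cv2.projectPoints(np.array([X]),cv2.Rodrigues(rv[:3,:3])[0],rv[:3,3],K,d)[0].ravel()
    u=uv(p);o=(170,210) if n=='side' else (170,290)
    print(n,'TCP px',u.round(1),'crop',((u[0]-o[1])*3.9+(402 if n=='top' else 0)).round(),((u[1]-o[0])*3.9).round())
    # tool-frame pts near the fingers, printing by tool z: x,y ranges
    for lo in np.arange(-.1,.03,.01):
        k=(abs(q[...,0])<.06)&(abs(q[...,1])<.04)&(q[...,2]>lo)&(q[...,2]<lo+.01)&(z['d']>0)
        if k.sum():print('  z',round(lo,3),k.sum(),'x',np.percentile(q[k][:,0],[5,50,95]).round(3),'y',np.percentile(q[k][:,1],[5,50,95]).round(3))
E
```

```text
side TCP px [289.2 257.1] crop 309.0 340.0
  z -0.08 54 x [-0.008  0.001  0.009] y [0.015 0.017 0.019]
  z -0.07 68 x [-0.008  0.002  0.009] y [-0.002  0.016  0.018]
  z -0.06 69 x [-0.008  0.002  0.009] y [-0.006  0.016  0.017]
  z -0.05 64 x [-0.008  0.002  0.009] y [-0.005  0.015  0.017]
  z -0.04 214 x [-0.058 -0.038  0.008] y [-0.01   0.008  0.017]
  z -0.03 454 x [-0.054  0.004  0.055] y [-0.003  0.008  0.018]
  z -0.02 319 x [-0.055 -0.005  0.055] y [0.008 0.011 0.022]
  z -0.01 77 x [-0.058 -0.041  0.043] y [0.005 0.016 0.022]
  z -0.0 8 x [-0.06  -0.058 -0.055] y [0.019 0.021 0.022]
top TCP px [344.1 213.9] crop 613.0 171.0
  z -0.1 1 x [0.008 0.008 0.008] y [0.005 0.005 0.005]
  z -0.09 32 x [0.007 0.008 0.01 ] y [-0.016 -0.002  0.013]
  z -0.08 58 x [0.006 0.009 0.01 ] y [-0.017 -0.001  0.014]
  z -0.07 52 x [0.002 0.008 0.01 ] y [-0.017 -0.002  0.013]
  z -0.06 47 x [0.003 0.008 0.01 ] y [-0.017 -0.003  0.012]
  z -0.05 48 x [0.005 0.008 0.01 ] y [-0.016 -0.001  0.012]
  z -0.04 43 x [-0.031  0.008  0.043] y [-0.015 -0.005  0.009]
  z -0.03 209 x [-0.037  0.031  0.057] y [-0.015 -0.003  0.006]
  z -0.02 38 x [-0.053 -0.03   0.059] y [-0.02  -0.015 -0.01 ]
  z -0.01 7 x [-0.057 -0.033 -0.027] y [-0.02  -0.015 -0.011]
```

```bash
python3 - <<'E'
from h import *
from scipy.spatial.transform import Rotation as R
s=env.get_state();r=R.from_quat(s['tool_rot']).as_matrix();p=np.array(s['eef_pos'])
for n in('side','top'):
    z=np.load(f'pics/{n}2.npz');C=cloud(n,z['d']);q=(C-p)@r
    for lo in np.arange(-.18,.0,.01):
        k=(abs(q[...,0])<.06)&(abs(q[...,1])<.1)&(q[...,2]>lo)&(q[...,2]<lo+.01)&(z['d']>0)
        if k.sum():print(n,round(lo,3),k.sum(),'x',q[k][:,0].min().round(3),q[k][:,0].max().round(3),'y',q[k][:,1].min().round(3),q[k][:,1].max().round(3))
    K,d,P=cal(n);rv=np.linalg.inv(P)
    X=np.array([[-.008,y,zz] for y in(.0,.017,.0465,.064) for zz in(0,-.028)])@r.T+p
    print(cv2.projectPoints(X,cv2.Rodrigues(rv[:3,:3])[0],rv[:3,3],K,d)[0].reshape(-1,2).round(0).tolist())
# colours along the finger centre ray in side view, tool x=0,y=.016
z=np.load('pics/side2.npz');C=cloud('side',z['d']);q=(C-p)@r
k=(abs(q[...,0])<.003)&(abs(q[...,1])<.03)&(q[...,2]>-.05)&(q[...,2]<.03)
for v,u in np.argwhere(k):print((v,u),q[v,u].round(3),z['im'][v,u])
E
```

```text
side -0.18 182 x -0.019 0.024 y -0.027 0.019
side -0.17 182 x -0.022 0.024 y -0.041 0.021
side -0.16 917 x -0.035 0.036 y -0.093 0.096
side -0.15 433 x -0.035 0.036 y -0.086 0.097
side -0.14 465 x -0.035 0.036 y -0.084 0.094
side -0.13 396 x -0.035 0.036 y -0.083 0.089
side -0.12 260 x -0.035 0.036 y -0.084 0.089
side -0.08 54 x -0.009 0.009 y 0.008 0.02
side -0.07 68 x -0.009 0.009 y -0.013 0.019
side -0.06 69 x -0.008 0.009 y -0.01 0.018
side -0.05 64 x -0.009 0.009 y -0.009 0.018
side -0.04 214 x -0.06 0.009 y -0.013 0.018
side -0.03 454 x -0.06 0.06 y -0.012 0.023
side -0.02 319 x -0.06 0.06 y 0.006 0.024
side -0.01 77 x -0.06 0.06 y 0.003 0.023
[[286.0, 260.0], [276.0, 251.0], [288.0, 265.0], [278.0, 255.0], [293.0, 273.0], [282.0, 263.0], [296.0, 278.0], [285.0, 268.0]]
top -0.18 121 x -0.02 0.026 y -0.042 0.017
top -0.17 145 x -0.019 0.024 y -0.042 0.016
top -0.16 1346 x -0.035 0.036 y -0.095 0.093
top -0.15 342 x -0.018 0.037 y -0.095 0.093
top -0.14 473 x -0.028 0.038 y -0.093 0.09
top -0.13 333 x -0.028 0.038 y -0.087 0.085
top -0.12 48 x -0.001 0.036 y -0.087 0.085
top -0.
[... 3861 characters left out ...]
, np.int64(283)) [-0.002  0.008 -0.018] [44 48 51]
(np.int64(254), np.int64(284)) [-0.001  0.01  -0.017] [44 48 50]
(np.int64(254), np.int64(285)) [ 0.001  0.011 -0.017] [43 48 52]
(np.int64(254), np.int64(286)) [ 0.002  0.011 -0.016] [42 47 50]
(np.int64(255), np.int64(284)) [-0.002  0.011 -0.017] [42 46 49]
(np.int64(255), np.int64(285)) [-0.001  0.01  -0.015] [43 48 49]
(np.int64(255), np.int64(286)) [ 0.     0.009 -0.013] [52 57 60]
(np.int64(255), np.int64(287)) [ 0.001  0.005 -0.009] [71 76 78]
(np.int64(256), np.int64(284)) [-0.003  0.012 -0.016] [42 47 50]
(np.int64(256), np.int64(285)) [-0.002  0.009 -0.013] [53 58 60]
(np.int64(256), np.int64(286)) [-0.002  0.006 -0.009] [77 85 87]
```

The cloud settles it. The body front lies 115 mm behind the reported TCP (84 mm expected), and the fingertips end about 31 mm behind it. So the reported TCP runs about 31 mm too far along tool z, while the lateral axes are right and the stone hasn't moved. The fingers closed just above the stone. I'll open them here, then advance about 31 mm along tool z.

Call:
carry_out --fingers 1 --steps '[{"tx": 0, "ty": 0, "tz": 0, "rx": 0, "ry": 0, "rz": 0}, {"tx": 0, "ty": 0, "tz": 0, "rx": 0, "ry": 0, "rz": 0}, {"tx": 0, "ty": 0, "tz": 0, "rx": 0, "ry": 0, "rz": 0}, {"tx": 0, "ty": 0, "tz": 0, "rx": 0, "ry": 0, "rz": 0}, {"tx": 0, "ty": 0, "tz": 0, "rx": 0, "ry": 0, "rz": 0}, {"tx": 0, "ty": 0, "tz": 0, "rx": 0, "ry": 0, "rz": 0}, {"tx": 0, "ty": 0, "tz": 0, "rx": 0, "ry": 0, "rz": 0}, {"tx": 0, "ty": 0, "tz": 0, "rx": 0, "ry": 0, "rz": 0}]'

```text
clock: 4.72
eef_pos: [0.5904, -0.1983, 0.0812]
tool_rot: [0.932, 0.071, 0.353, -0.028]
wrist_force: [0.0, -0.2, 1.0]
opening: 0.0496
grip_force: 0.0
```

Call:
carry_out --steps '[{"tx": 0.17, "ty": 0.026, "tz": -0.195, "rx": 0, "ry": 0, "rz": 0}, {"tx": 0.17, "ty": 0.026, "tz": -0.195, "rx": 0, "ry": 0, "rz": 0}, {"tx": 0.17, "ty": 0.026, "tz": -0.195, "rx": 0, "ry": 0, "rz": 0}, {"tx": 0.17, "ty": 0.026, "tz": -0.195, "rx": 0, "ry": 0, "rz": 0}, {"tx": 0, "ty": 0, "tz": 0, "rx": 0, "ry": 0, "rz": 0}]'

```text
clock: 5.13
eef_pos: [0.6111, -0.1943, 0.0561]
tool_rot: [0.933, 0.071, 0.353, -0.029]
wrist_force: [-0.0, 0.7, -0.1]
opening: 0.0825
grip_force: 0.0
```

```bash
python3 pic.py 3; python3 - <<'E'
from h import *
from scipy.spatial.transform import Rotation as R
s=env.get_state();r=R.from_quat(s['tool_rot']).as_matrix();p=np.array(s['eef_pos'])
z=np.load('pics/side3.npz');C=cloud('side',z['d']);q=(C-p)@r
k=(abs(q[...,0])<.004)&(q[...,1]>.03)&(q[...,1]<.075)&(q[...,2]>-.09)&(q[...,2]<.03);print('near finger z max',np.sort(q[k][:,2])[-5:].round(3),'y',np.percentile(q[k][:,1],[5,95]).round(3))
a=np.array([.741,.115,.661]);a/=np.linalg.norm(a);m=np.array([.577,-.2004,.0938])
print('stone middle in tool',((m-p)@r).round(4))
E
```

```text
near finger z max [-0.032 -0.029 -0.029 -0.028 -0.028] y [0.054 0.06 ]
stone middle in tool [-0.0013  0.0006 -0.0503]
```

View pics/g3.png

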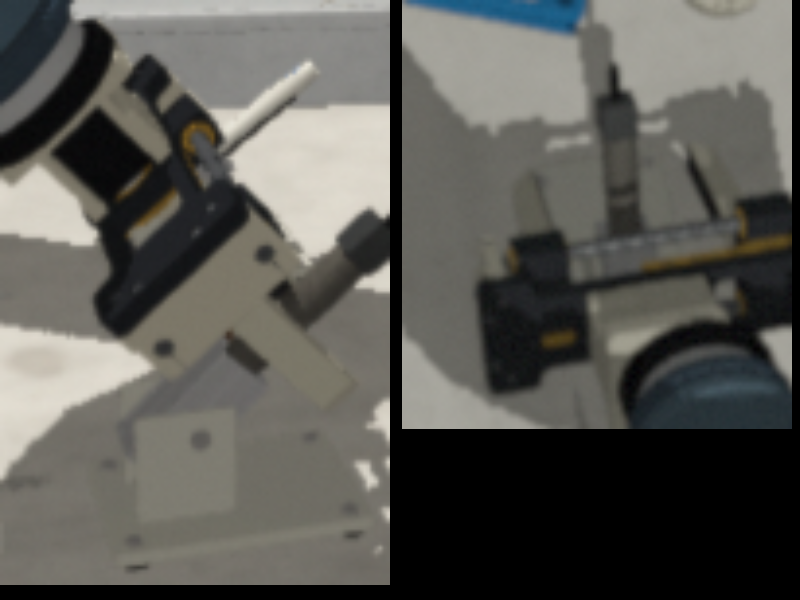

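The fingers now pass well beyond the stone on both sides: the near tip is at crop (345,390), and the fingertips end at tool z -0.029. The stone lies at -0.050, which is the grasp depth. Closing.

Call:
carry_out --fingers -1 --steps '[{"tx": 0, "ty": 0, "tz": 0, "rx": 0, "ry": 0, "rz": 0}, {"tx": 0, "ty": 0, "tz": 0, "rx": 0, "ry": 0, "rz": 0}, {"tx": 0, "ty": 0, "tz": 0, "rx": 0, "ry": 0, "rz": 0}, {"tx": 0, "ty": 0, "tz": 0, "rx": 0, "ry": 0, "rz": 0}, {"tx": 0, "ty": 0, "tz": 0, "rx": 0, "ry": 0, "rz": 0}, {"tx": 0, "ty": 0, "tz": 0, "rx": 0, "ry": 0, "rz": 0}, {"tx": 0, "ty": 0, "tz": 0, "rx": 0, "ry": 0, "rz": 0}, {"tx": 0, "ty": 0, "tz": 0, "rx": 0, "ry": 0, "rz": 0}]'

```text
clock: 5.9
eef_pos: [0.6108, -0.1952, 0.0579]
tool_rot: [0.932, 0.071, 0.353, -0.028]
wrist_force: [-0.6, 0.3, -0.8]
opening: 0.0444
grip_force: 0.0
```

Call:
carry_out --steps '[{"tx": 0, "ty": 0, "tz": 0, "rx": 0, "ry": 0, "rz": 0}, {"tx": 0, "ty": 0, "tz": 0, "rx": 0, "ry": 0, "rz": 0}, {"tx": 0, "ty": 0, "tz": 0, "rx": 0, "ry": 0, "rz": 0}, {"tx": 0, "ty": 0, "tz": 0, "rx": 0, "ry": 0, "rz": 0}, {"tx": 0, "ty": 0, "tz": 0, "rx": 0, "ry": 0, "rz": 0}, {"tx": 0, "ty": 0, "tz": 0, "rx": 0, "ry": 0, "rz": 0}]'

```text
clock: 6.4
eef_pos: [0.6108, -0.1951, 0.0578]
tool_rot: [0.932, 0.071, 0.353, -0.028]
wrist_force: [-0.4, 0.1, 0.7]
opening: 0.0182
grip_force: 30.0
```

The stone is held: opening 18.2 mm at 30 N. I'll draw it along a line midway between the stone's axis and the sleeve's.

Call:
carry_out --steps '[{"tx": 0.12, "ty": 0.018, "tz": 0.115, "rx": 0, "ry": 0, "rz": 0}, {"tx": 0.24, "ty": 0.037, "tz": 0.23, "rx": 0, "ry": 0, "rz": 0}, {"tx": 0.24, "ty": 0.037, "tz": 0.23, "rx": 0, "ry": 0, "rz": 0}, {"tx": 0.24, "ty": 0.037, "tz": 0.23, "rx": 0, "ry": 0, "rz": 0}, {"tx": 0.24, "ty": 0.037, "tz": 0.23, "rx": 0, "ry": 0, "rz": 0}, {"tx": 0.24, "ty": 0.037, "tz": 0.23, "rx": 0, "ry": 0, "rz": 0}, {"tx": 0.24, "ty": 0.037, "tz": 0.23, "rx": 0, "ry": 0, "rz": 0}, {"tx": 0.24, "ty": 0.037, "tz": 0.23, "rx": 0, "ry": 0, "rz": 0}]'

```text
clock: 7.07
eef_pos: [0.6652, -0.1865, 0.1099]
tool_rot: [0.932, 0.071, 0.353, -0.028]
wrist_force: [-0.5, 0.3, -0.9]
opening: 0.0185
grip_force: 30.0
```

Call:
carry_out --steps '[{"tx": 0.24, "ty": 0.037, "tz": 0.23, "rx": 0, "ry": 0, "rz": 0}, {"tx": 0.24, "ty": 0.037, "tz": 0.23, "rx": 0, "ry": 0, "rz": 0}, {"tx": 0.24, "ty": 0.037, "tz": 0.23, "rx": 0, "ry": 0, "rz": 0}, {"tx": 0, "ty": 0, "tz": 0.5, "rx": 0, "ry": 0, "rz": 0}, {"tx": 0, "ty": 0, "tz": 0.5, "rx": 0, "ry": 0, "rz": 0}, {"tx": 0, "ty": 0, "tz": 0.5, "rx": 0, "ry": 0, "rz": 0}, {"tx": 0, "ty": 0, "tz": 0.5, "rx": 0, "ry": 0, "rz": 0}, {"tx": 0, "ty": 0, "tz": 0.5, "rx": 0, "ry": 0, "rz": 0}]'

```text
clock: 7.73
eef_pos: [0.6862, -0.183, 0.2058]
tool_rot: [0.932, 0.071, 0.353, -0.028]
wrist_force: [1.0, -0.4, -0.9]
opening: 0.0181
grip_force: 30.0
```

Call:
carry_out --steps '[{"tx": -0.15, "ty": 0, "tz": 0.1, "rx": -0.007, "ry": 0.045, "rz": 0}, {"tx": -0.15, "ty": 0, "tz": 0.1, "rx": -0.007, "ry": 0.045, "rz": 0}, {"tx": -0.15, "ty": 0, "tz": 0.1, "rx": -0.007, "ry": 0.045, "rz": 0}, {"tx": -0.15, "ty": 0, "tz": 0.1, "rx": -0.007, "ry": 0.045, "rz": 0}, {"tx": -0.15, "ty": 0, "tz": 0.1, "rx": -0.007, "ry": 0.045, "rz": 0}, {"tx": -0.15, "ty": 0, "tz": 0.1, "rx": -0.007, "ry": 0.045, "rz": 0}, {"tx": -0.15, "ty": 0, "tz": 0.1, "rx": -0.007, "ry": 0.045, "rz": 0}, {"tx": -0.15, "ty": 0, "tz": 0.1, "rx": -0.007, "ry": 0.045, "rz": 0}]'

```text
clock: 8.4
eef_pos: [0.6499, -0.1834, 0.2296]
tool_rot: [0.981, 0.075, 0.177, -0.014]
wrist_force: [-0.5, 0.1, -1.1]
opening: 0.0179
grip_force: 30.0
```

Call:
carry_out --steps '[{"tx": -0.15, "ty": 0, "tz": 0, "rx": -0.007, "ry": 0.045, "rz": 0}, {"tx": -0.15, "ty": 0, "tz": 0, "rx": -0.007, "ry": 0.045, "rz": 0}, {"tx": -0.15, "ty": 0, "tz": 0, "rx": -0.007, "ry": 0.045, "rz": 0}, {"tx": -0.15, "ty": 0, "tz": 0, "rx": -0.007, "ry": 0.045, "rz": 0}, {"tx": -0.15, "ty": 0, "tz": 0, "rx": -0.007, "ry": 0.045, "rz": 0}, {"tx": -0.15, "ty": 0, "tz": 0, "rx": -0.007, "ry": 0.045, "rz": 0}, {"tx": -0.15, "ty": 0, "tz": 0, "rx": -0.007, "ry": 0.045, "rz": 0}, {"tx": -0.15, "ty": 0, "tz": 0, "rx": -0.007, "ry": 0.045, "rz": 0}]'

```text
clock: 9.07
eef_pos: [0.6142, -0.1833, 0.2294]
tool_rot: [0.997, 0.076, -0.003, 0.0]
wrist_force: [0.2, -0.1, -0.9]
opening: 0.0185
grip_force: 30.0
```

Call:
carry_out --steps '[{"tx": 0, "ty": 0, "tz": 0, "rx": 0, "ry": 0, "rz": 0}, {"tx": 0, "ty": 0, "tz": 0, "rx": 0, "ry": 0, "rz": 0}, {"tx": 0, "ty": 0, "tz": 0, "rx": 0, "ry": 0, "rz": 0}, {"tx": 0, "ty": 0, "tz": 0, "rx": 0, "ry": 0, "rz": 0}]'

```text
clock: 9.4
eef_pos: [0.6142, -0.1835, 0.2293]
tool_rot: [0.997, 0.076, -0.002, -0.0]
wrist_force: [-0.0, -1.4, -0.9]
opening: 0.0178
grip_force: 30.0
```

```bash
python3 - <<'E'
from h import *
from scipy.spatial.transform import Rotation as R
s=env.get_state();r=R.from_quat(s['tool_rot']).as_matrix();p=np.array(s['eef_pos']);print(p,r.round(3).tolist())
im,d=env.snapshot('side');np.savez('pics/side4.npz',im=im,d=d);cv2.imwrite('pics/s4.png',cv2.resize(im[60:340,150:430],None,fx=2.1,fy=2.1))
C=cloud('side',d);q=(C-p)@r
k=(abs(q[...,1])<.02)&(q[...,2]>-.08)&(q[...,2]<-.02)&(abs(q[...,0])<.11)&(d>0)
for lo in np.arange(-.11,.11,.02):
    w=C[k&(q[...,0]>lo)&(q[...,0]<lo+.02)]
    if len(w):print(round(lo,2),len(w),w[:,2].min().round(3),np.median(w,0).round(3),w[:,2].max().round(3))
E
```

```text
[ 0.61417847 -0.18350003  0.22928904] [[0.988, 0.152, -0.003], [0.152, -0.988, 0.0], [-0.003, -0.001, -1.0]]
-0.09 129 0.27 [ 0.537 -0.203  0.281] 0.289
-0.07 144 0.27 [ 0.556 -0.201  0.281] 0.289
-0.05 144 0.27 [ 0.576 -0.198  0.281] 0.288
-0.03 143 0.269 [ 0.596 -0.194  0.28 ] 0.288
-0.01 193 0.257 [ 0.608 -0.176  0.287] 0.309
0.01 98 0.269 [ 0.638 -0.187  0.28 ] 0.287
0.03 145 0.268 [ 0.656 -0.185  0.28 ] 0.288
0.05 96 0.269 [ 0.672 -0.183  0.28 ] 0.288
0.07 25 0.275 [ 0.69  -0.174  0.279] 0.281
```

View pics/s4.png

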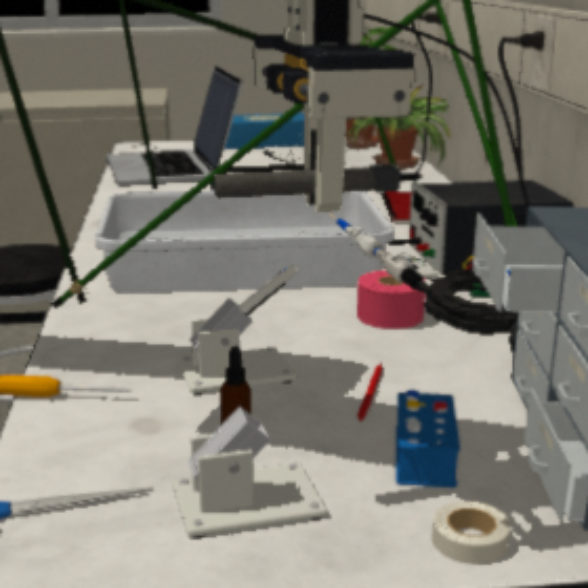

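The stone is held level at z ≈ 0.279 (crop (215,180) to (415,178)) with its sleeve empty. The marker is still in its stand, the bottle is upright and the tape is in place. Handing in.

```bash
python3 -c "
from rig import env;print(env.hand_in())"
```

```text
the job is handed in; nothing more can be done
None
```

I drew the air stone out of its sleeve and handed the job in with it held level in the gripper at about 28 cm; the marker, bottle and tape roll all looked undisturbed in the last picture, and no verdict came back.

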